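# Air the solvent tins: load the crate, hold the extractor shutter half open

## Robot

A 7-joint arm with a two-finger parallel gripper is mounted at the origin on the work surface. World frame = base frame: x ahead of the robot, y to its left, z up, the work surface at z = 0. Lengths are in mm, angles in rad, forces in N, time in s.
With the tool pointing down it reaches from about 400 to 875 mm from the base axis. Payload 4.4 kg.
Tool frame: the origin (TCP) lies where the fingers leave the gripper's body, on its centre line; the fingertips stand 73 mm ahead of it and the grasp point (between the pads) lies 54 mm ahead of it; z points along the fingers, y is the line along which they close (so a half turn about z gives the same grasp; the last joint's range is limited). The gripper opens to 85 mm and grips with 20 to 120 N. Pads are 22 mm wide; open, the fingers measure 114 mm over their backs; the gripper's body (76 mm by 85 mm) begins 54 mm behind the grasp point. The pads swing forward as they close: fully open they stand 13 mm farther back than shut.
Start: joints at [1.078, 0.628, 0.038, 1.517, -0.027, 0.996, -0.02], TCP at [269.099, -591.694, 303.913] pointing down, gripper open.
Joint ranges: [-3.06, 3.06], [-0.37, 2.12], [-1.25, 1.32], [0.18, 2.47], [-1.1, 4.24], [0.23, 1.98], [-2.94, 2.94]. Speed limits (rad/s): [2.57, 2.57, 3.14, 3.14, 3.14, 3.14, 3.14].

## Interface

Orientations are given as [roll, pitch, yaw] about the fixed x, y, z axes, in that order (R = Rz(yaw) Ry(pitch) Rx(roll)).
In Python, from cell import ctrl gives the robot as it stands.
- The arm moves only by the tool send_rows, never from a script. Its argument "rows" is a list that holds one entry, the list of rows, each a list of 6 numbers: the shift along the tool's x, y, z in cm, then the turn, a rotation vector about the tool's x, y, z in rad. In form: [[[tx, ty, tz, wx, wy, wz], ...]]. A call has 1 to 10 rows; each row is the pose to reach, as a shift and turn from the pose commanded when the call began, along the tool's axes at that moment; what a row does not reach only later rows make up. A row lasts 1/10 s, in which the tool goes at most 50 mm and 8.59 degrees, less where a joint would pass 70% of its speed; a pose out of reach is approached as far as the arm can. A call with a gripper value outside its range is refused whole. "grip" is the closure in counts, from 0 (fully open) to 255 (shut), set as the call begins (left out, the last holds). The fingers move at their own pace and stop on an object; the grip force is fixed at half the most. Time passes only in rows, so rows that repeat a pose let the fingers close. It gives the time, the measured TCP pose, the force, the opening and the grip force at its end, in the units of the state.
- ctrl.read_state(): the state, without advancing time (a new reading comes with each control period).
- ctrl.get_image(name): name is "scene" or "top"; returns a dict with "pixels" (400x640x3 uint8, red, green, blue), "fx", "fy", "cx", "cy" (pixels), "extrinsics" (4x4, takes a point from camera to world coordinates). Camera axes: x right, y up, looking along -z (the intrinsics and any distortion apply to the point x, -y, -z); pixel columns grow to the right and rows downward; lengths in mm; the calibration is good to about 2 mm. A picture is of the moment at which its call begins. There is no depth.
- ctrl.finish_job(): hands the job in; it is judged then, once.
The state is a dict: "clock": time; "qpos": joint angles; "qd": joint speeds; "tau": joint torques, N m; "eef_pos": TCP position; "tool_rot": TCP orientation; "force": force on the tool from outside, world axes, zero at the start; "torque": the same for the moment, N m; "width": finger opening in mm; "gripper_force": force on a finger pad.
Only numpy, scipy, OpenCV 4.12 (cv2) and the standard library are available. Lean on these libraries where they do the work, as an engineer would, in place of code of your own. Each camera call takes 0.05 s, during which the arm holds its last target. There are 200 camera calls.

## Task

Stand the two blue-banded solvent tins upright in free cells of the divided crate, one tin per cell, setting them down rather than dropping them. Then slide the extractor's spring-loaded shutter by its red handle to half open, so that the yellow pointers stand at the red marks, and finish while still holding it there with the gripper: let go and the spring shuts it. Leave the yellow-banded tin in its cell and do not disturb the other things on the bench.

Things in the scene. Friction and masses are not known exactly. Their poses are not given: they have to be found in the camera images.
- tin_a: a loose blue-banded upright solvent tin, a cylinder 50 mm in diameter and 105 mm high with a blue vent cap (36 mm in diameter) to 115 mm, about 0.25 kg; origin at the centre of its underside, z up along the tin
- tin_b: the other blue-banded tin, the same size and shape as tin_a; origin at the centre of its underside, z up along the tin
- tin_old: a yellow-banded, yellow-capped tin of the same size and shape, already standing in one cell of the crate; it stays there; origin at the centre of its underside
- crate: a square open plywood crate fixed to the bench, 180 x 180 mm, 60 mm high, walls, dividers and floor 6 mm thick, divided into 2 x 2 cells of 81 x 81 mm, dividers as high as the walls; origin at the centre of its underside, x and y along its sides, z up; the four cell centres lie at x = +-43.5 mm, y = +-43.5 mm in this frame, the cell floor at z = 6 mm. It may be turned by any angle
- extractor: a grey bench fume extractor fixed to the bench, a box 240 mm (x) x 180 mm (y) x 100 mm high with an intake in its top and a duct at its +x end that goes down into the bench; origin at the centre of its underside, z up. A steel shutter slides on its top along its x axis between two aluminium rails (top 110 mm above the bench); red marks on the rails show half open, black marks shut and fully open
- shutter (a joint): the shutter's travel in m: 0 = shut (where it starts and where its spring returns it), 0.080 = fully open, 0.040 = half open; it opens towards the extractor's -x. The spring pushes back with about 4 N at shut, 9 N at half and 14 N fully open
- shutter_grip (a point): a point in the shutter's red handle, an upright plate 14 mm thick (along the sliding direction, the extractor's x), 46 mm wide (along the extractor's y), its top 156 mm above the bench, its foot 106 mm above the bench; the point lies in the middle of the plate, 145 mm above the bench, and moves with the shutter; z up, x and y as the extractor's
- half_mark (a point): fixed to the extractor: where the point shutter_grip is when the shutter is half open (over the line between the two red marks, 145 mm above the bench); x and y as the extractor's
- wrench: a loose steel wrench, 160 mm long, lying on the bench beyond the tins; bystander; origin on its underside
- parts_bin: a loose yellow open parts bin, 90 x 100 x 50 mm, on the bench beyond the crate; bystander; origin at the centre of its underside
- spray: a loose bottle with a red cap and green label, 60 mm in diameter, 190 mm high, standing at the left of the bench; bystander; origin at the centre of its underside
There are look-alikes about, which are no part of the job. Of the things shaped like the tin_old, the yellow one is meant.

How it is judged (in metres and radians):
On the way, in this order (a step that is already met when the one before it is completed fails the run):
1. both blue-banded tins stand upright in cells of the crate and are released, the shutter still shut (x of tin_a in the frame of crate between -0.08 and 0.08 m and y of tin_a in the frame of crate between -0.08 and 0.08 m and z of each of tin_a, tin_b in the frame of crate below 0.01 m and angle between each of tin_a, tin_b's own z axis and vertical below 0.1 rad and linear speed of each of tin_a, tin_b below 0.03 m/s and x of tin_b in the frame of crate between -0.08 and 0.08 m and y of tin_b in the frame of crate between -0.08 and 0.08 m and contact force between the fingers and tin_a below 0.1 N and contact force between the fingers and tin_b below 0.1 N and value of joint shutter below 0.01 m), for 0.2 s.
2. the shutter is at half travel, held by the gripper (value of joint shutter between 0.033 and 0.047 m and contact force between the fingers and extractor above 3 N and contact force between each of tin_a, tin_b, tin_old, wrench, parts_bin, spray and extractor below 0.3 N), for 0.3 s.
At the end, for the whole second after the job is handed in: All three tins stand upright (within 0.1 rad), at rest, on the crate's floor, one per cell, clear of the fingers; the shutter stands still between 33 and 47 mm of travel (half is 40), held against its spring by the fingers (over 3 N) and by no loose thing, through the last second (all of step 2 and x of tin_a in the frame of crate between -0.08 and 0.08 m and y of tin_a in the frame of crate between -0.08 and 0.08 m and z of each of tin_a, tin_b, tin_old in the frame of crate below 0.01 m and angle between each of tin_a, tin_b, tin_old's own z axis and vertical below 0.1 rad and linear speed of each of tin_a, tin_b, tin_old below 0.03 m/s and x of tin_b in the frame of crate between -0.08 and 0.08 m and y of tin_b in the frame of crate between -0.08 and 0.08 m and contact force between the fingers and tin_a below 0.1 N and contact force between the fingers and tin_b below 0.1 N and x of tin_old in the frame of crate between -0.08 and 0.08 m and y of tin_old in the frame of crate between -0.08 and 0.08 m and velocity of joint shutter between -0.02 and 0.02 m/s); the arm keeps its last pose, push and grip.
It fails at once if a blue-banded tin is dropped or knocked (moves faster than 0.6 m/s out of the fingers) ((linear speed of tin_a above 0.6 m/s and contact force between the fingers and tin_a below 0.1 N) or (linear speed of tin_b above 0.6 m/s and contact force between the fingers and tin_b below 0.1 N)).
It fails at once if the yellow-banded tin is tipped or lifted out of its cell (angle between tin_old's own z axis and vertical above 0.35 rad or distance of tin_old from where it was at the start of the episode above 0.045 m).
It fails at once if the wrench, the parts bin or the bottle is displaced by over 30 mm (distance of any of wrench, parts_bin, spray from where it was at the start of the episode above 0.03 m).
It also fails if it takes over 64 s, if anything falls off the work surface, if the arm or the gripper's body presses on something with over 40 N, if the wrist force passes 120 N, or if a joint passes its speed limit or range.

## Working session

There is one attempt and no reset: what is moved stays moved. The work goes in short steps, Python scripts to look and compute and a tool call to move; the robot and the scene stay as the last step left them, time stands still between calls to the robot, and variables do not carry over. Pictures are saved under pics/ and viewed, at most 10 in all, crops included, and the job is handed in when it is done.

Besides the shell and the picture viewer there is one more tool, called after "Request:" as a command line: name --argument value ..., lists and objects as JSON in quotes. send_rows: Moves the arm, as the interface text tells. Its arguments: {"type":"object","properties":{"rows":{"type":"array","items":{"type":"array","items":{"type":"array","items":{"type":"number"}}}},"grip":{"type":"number"}},"required":["rows"]}

```bash
mkdir -p pics; cat > h.py <<'E'
import numpy as np,cv2
from cell import ctrl
def snap(n,f):
    d=ctrl.get_image(n); np.savez(f'pics/{f}.npz',**{k:np.array(v) for k,v in d.items()})
    cv2.imwrite(f'pics/{f}.png',cv2.cvtColor(d['pixels'],cv2.COLOR_RGB2BGR)); return d
def ray(d,u,v,z):
    E=np.array(d['extrinsics']); r=E[:3,:3]@np.array([(u-d['cx'])/d['fx'],-(v-d['cy'])/d['fy'],-1]); o=E[:3,3]
    return (o+r*(z-o[2])/r[2])
def proj(d,p):
    E=np.array(d['extrinsics']); q=E[:3,:3].T@(np.array(p,float)-E[:3,3]); return d['cx']+d['fx']*q[0]/-q[2], d['cy']-d['fy']*q[1]/-q[2]
E
python3 - <<'E'
from h import *
for n in('scene','top'):
    d=snap(n,n+'0'); print(n,d['fx'],d['cx'],d['cy'],np.round(d['extrinsics'],3).tolist(),[k for k in d])
print(ctrl.read_state())
E
```

```text
scene 431.1259387765622 320.6143243597259 192.11828070995836 [[0.793, -0.347, 0.5, 1223.958], [0.609, 0.447, -0.655, -733.989], [0.004, 0.824, 0.566, 827.912], [0.0, 0.0, 0.0, 1.0]] ['pixels', 'fx', 'fy', 'cx', 'cy', 'extrinsics']
top 388.4366025117688 318.79515131012244 196.5393792220119 [[-0.019, 0.994, -0.103, 480.104], [-1.0, -0.022, -0.022, 72.832], [-0.024, 0.103, 0.994, 1110.594], [0.0, 0.0, 0.0, 1.0]] ['pixels', 'fx', 'fy', 'cx', 'cy', 'extrinsics']
{'clock': 0.1, 'qpos': array([ 1.0781797 ,  0.62925907,  0.03843578,  1.51827076, -0.02696685,
        0.99635019, -0.020009  ]), 'qd': array([-0.00025834, -0.0007254 , -0.00016204, -0.00362084, -0.00104276,
        0.00033149, -0.00124784]), 'tau': array([ 2.78533174e-03, -5.64533722e+01,  1.23039924e+00, -1.93973780e+01,
        1.12356819e-02,  5.43228962e-03, -7.47595863e-06]), 'eef_pos': array([ 268.92295284, -591.26442477,  303.07640067]), 'tool_rot': array([-3.13982351e+00,  4.12705128e-05,  4.26832903e-01]), 'force': array([ 0.34014319, -0.24499167, -0.21203906]), 'torque': array([-0.00615966,  0.00696102, -0.00574776]), 'gripper_force': 0.0, 'width': 85.18271662400542}
```

View pics/top0.png

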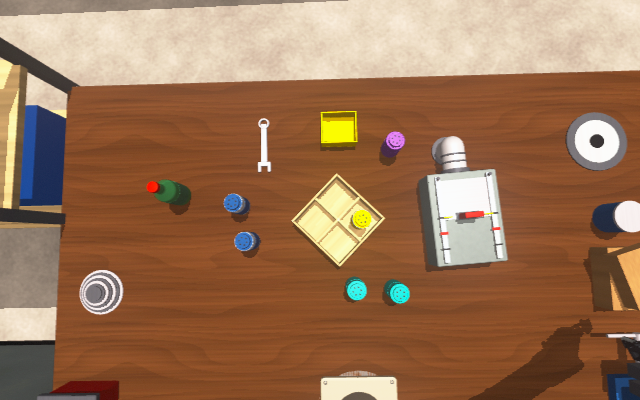

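View pics/scene0.png

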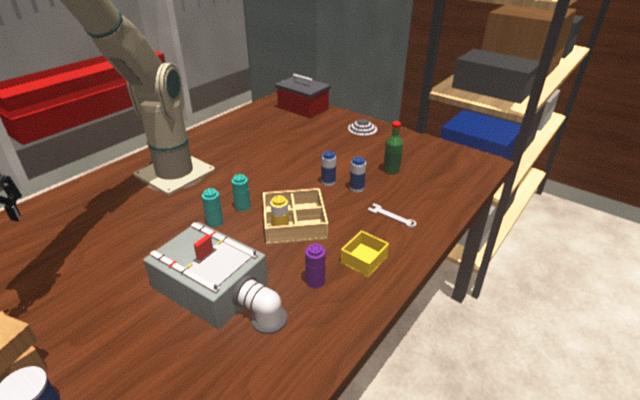

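The top view shows blue tins at (235,204) and (245,241). The look-alikes are teal at (356,290) and (399,293), and purple at (395,142). Yellow tin_old is at (362,219). The blue pair fits "blue-banded"; I'll confirm it in one enlarged crop.

```bash
python3 - <<'E'
from h import *
a=cv2.imread('pics/top0.png')[105:305,205:515]; cv2.imwrite('pics/crop1.png',cv2.resize(a,None,fx=2.58,fy=2.58,interpolation=cv2.INTER_CUBIC))
a=cv2.imread('pics/scene0.png')[130:330,140:440]; cv2.imwrite('pics/crop2.png',cv2.resize(a,None,fx=2.66,fy=2.66,interpolation=cv2.INTER_CUBIC))
E
```

```text
(no output)
```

View pics/crop1.png

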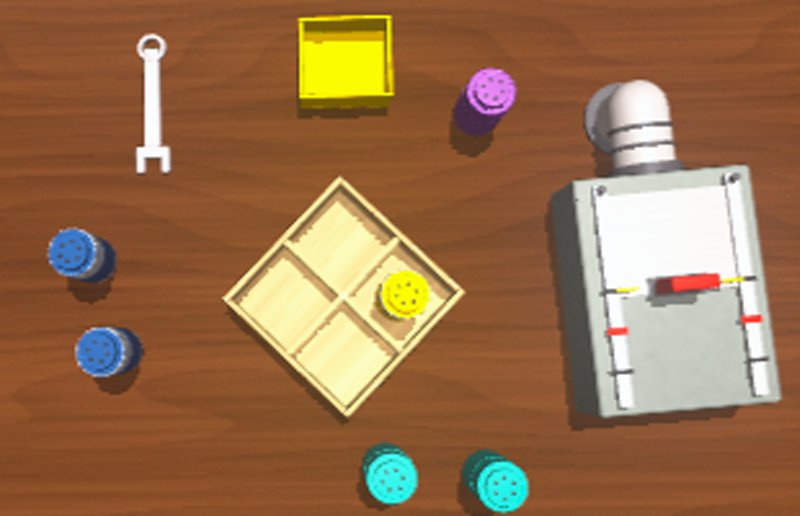

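View pics/crop2.png

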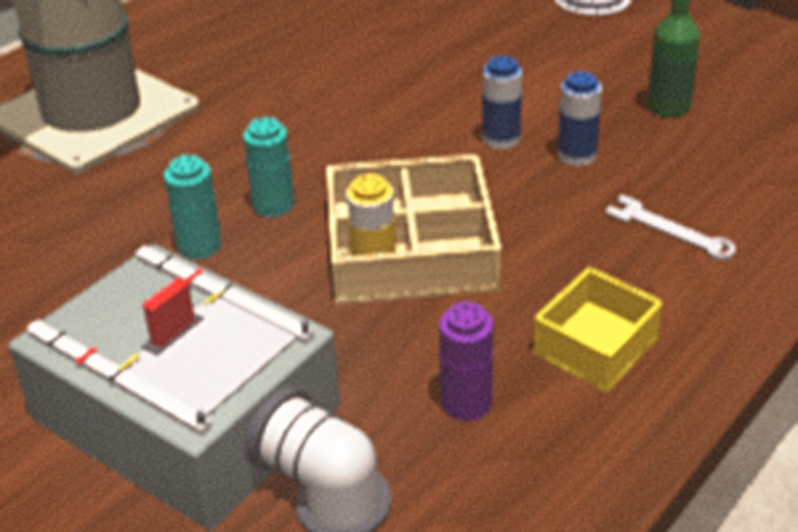

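Confirmed: the only tins with white and blue bands are the two blue-capped ones, at crop1 (74,253) and (107,352). The shutter handle is at crop1 (692,281), the red marks are at (618,331) and (752,319), and the crate corners are visible.

```bash
python3 - <<'E'
from h import *
t=dict(np.load('pics/top0.npz')); s=dict(np.load('pics/scene0.npz'))
T=lambda u,v,z:ray(t,u/2.58+204.7,v/2.58+104.7,z)[:2]
S=lambda u,v,z:ray(s,u/2.66+139.7,v/2.66+129.7,z)[:2]
r=lambda x:np.round(x,1)
print('A',r(T(74,253,115)),r(S(580,80,115)));print('B',r(T(107,352,115)),r(S(503,65,115)))
print('old',r(T(405,293,121)),r(S(370,184,121)))
c=np.array([T(341,178,60),T(463,292,60),T(347,417,60),T(224,298,60)]);print('crate',r(c),r(c.mean(0)),'sides',r(np.linalg.norm(c-np.roll(c,1,0),axis=1)))
m=np.array([S(327,166,60),S(478,155,60),S(498,243,60),S(335,294-34,60)]);print('scene',r(m),r(m.mean(0)))
print('teal',r(T(391,475,115)),r(T(501,485,115)),'purple',r(T(491,92,115)))
for n,p in dict(red=[(618,331),(752,319)],blk=[(620,372),(757,359)],yel=[(625,290),(735,280)]).items():
    q=np.array([T(*x,111) for x in p]);print(n,r(q),r(q.mean(0)),'yaw of -y->..',np.arctan2(*(q[1]-q[0])[::-1]))
print('handle top',r(T(692,281,156)),r(S(172,297,156)))
# ext top corners
print('ext',r([T(*p,100) for p in [(572,182),(749,167),(779,400),(602,416)]]))
im=cv2.cvtColor(t['pixels'],cv2.COLOR_RGB2HSV)
mk=((im[...,0]<6)|(im[...,0]>174))&(im[...,1]>180)&(im[...,2]>100)
n,l,st,ce=cv2.connectedComponentsWithStats(mk[180:260,420:520].astype(np.uint8))
print([(st[i].tolist(),np.round(ce[i]+[420,180],1).tolist()) for i in range(1,n)])
mk=(abs(im[...,0].astype(int)-108)<8)&(im[...,1]>150)&(im[...,2]>150)
n,l,st,ce=cv2.connectedComponentsWithStats(mk[180:260,210:270].astype(np.uint8))
print([(st[i].tolist(),np.round(ce[i]+[210,180],1).tolist(),r(ray(t,*(ce[i]+[210,180]),115))) for i in range(1,n) if st[i,4]>20])
E
```

```text
A [571.9 315.9] [577.3 313.9]
B [472.6 282.7] [480.1 285.6]
old [524.8 -13.4] [527.5 -15.6]
crate [[650.7  45.3]
 [527.4 -79.1]
 [400.7  45. ]
 [526.2 170.9]] [526.2  45.5] sides [176.9 175.1 177.4 177.7]
scene [[402.7  42.6]
 [529.3 170.4]
 [649.9  49.3]
 [531.2 -79.3]] [528.3  45.8]
teal [348.4   5.1] [ 337.2 -101. ] purple [ 726.  -106.6]
red [[ 483.6 -222.5]
 [ 492.8 -354. ]] [ 488.2 -288.3] yaw of -y->.. -1.5008619426445176
blk [[ 443.5 -222.4]
 [ 453.7 -356.3]] [ 448.6 -289.3] yaw of -y->.. -1.4950185301829229
yel [[ 523.8 -231.5]
 [ 531.5 -339.9]] [ 527.7 -285.7] yaw of -y->.. -1.5000959945851609
handle top [ 529.1 -281.1] [ 539.6 -287.1]
ext [[ 634.7 -187.4]
 [ 645.9 -365.7]
 [ 412.9 -379.8]
 [ 400.3 -205.7]]
[([45, 31, 19, 7, 86], [473.9, 214.1]), ([73, 47, 7, 3, 14], [496.0, 228.4]), ([21, 52, 7, 3, 10], [444.0, 233.1])]
[([15, 14, 16, 17, 183], [232.4, 201.9], array([574.1, 318.6, 115. ])), ([26, 53, 16, 17, 196], [243.2, 240.8], array([473.7, 290.3, 115. ]))]
```

Request:
send_rows --rows '[[[3,-1.8,0,0,0,0.04],[7,-4.2,0,0,0,0.08],[12,-7.2,0,0,0,0.13],[17,-10.2,0,0,0,0.18],[22,-13.2,0,0,0,0.23],[27,-16.2,0,0,0,0.28],[32,-19.2,0,0,0,0.33],[37,-22.2,0,0,0,0.38],[40,-24,0,0,0,0.42],[40.9,-24.5,0,0.0017,0,0.427]]]' --grip 0

```text
clock: 1.1
eef_pos: [541.0, -196.6, 303.6]
tool_rot: [-3.139, 0.001, 0.0]
force: [0.9, -1.4, -0.2]
width: 85.4
gripper_force: 0.0
```

Request:
send_rows --rows '[[[0.3,-4,0,0,0,0],[0.6,-9,0,0,0,0],[1.0,-15,0,0,0,0],[1.4,-21,0,0,0,0],[1.8,-27,0,0,0,0],[2.2,-33,0,0,0,0],[2.6,-39,0,0,0,0],[3.0,-45,0,0,0,0],[3.2,-49,0,0,0,0],[3.4,-51.2,0,0,0,0]]]'

```text
clock: 2.1
eef_pos: [572.1, 291.7, 304.4]
tool_rot: [-3.14, 0.001, 0.0]
force: [0.8, 0.2, 0.1]
width: 85.2
gripper_force: 0.0
```

Request:
send_rows --rows '[[[0,0,0,0,0,0],[0,0,0,0,0,0],[0,0,2,0,0,0],[0,0,4,0,0,0],[0,0,6,0,0,0],[0,0,6,0,0,0]]]'

```text
clock: 2.7
eef_pos: [571.3, 286.6, 242.0]
tool_rot: [3.139, 0.006, -0.003]
force: [-0.2, -1.4, 0.5]
width: 85.3
gripper_force: 0.0
```

```bash
python3 - <<'E'
from h import *
t=snap('top','top1'); s=snap('scene','scene1')
print(ctrl.read_state()['eef_pos'])
a=cv2.imread('pics/scene1.png')[90:240,270:430]; b=cv2.imread('pics/top1.png')[140:290,180:340]
cv2.imwrite('pics/c3.png',cv2.resize(np.hstack([a,b]),None,fx=2.5,fy=2.5,interpolation=cv2.INTER_CUBIC))
E
```

```text
[572.89900987 288.10818614 244.91417771]
```

View pics/c3.png

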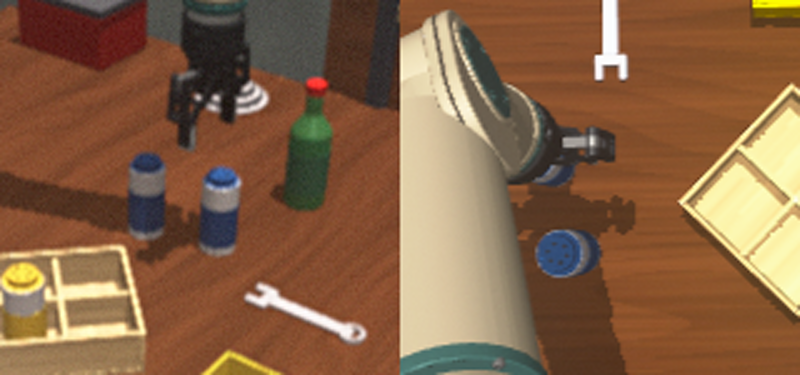

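The gripper stopped short, with TCP at y = 288 against the tin at y = 316. Tin A is at scene-crop (220,180), just beyond the fingers. I'll correct y and then go down.

Request:
send_rows --rows '[[[0.1,-1.5,0,0,0,0],[0.2,-2.8,0,0,0,0],[0.2,-2.8,0,0,0,0],[0.2,-2.8,1.5,0,0,0],[0.2,-2.8,3.5,0,0,0],[0.2,-2.8,5.5,0,0,0],[0.2,-2.8,7.5,0,0,0],[0.2,-2.8,9.5,0,0,0],[0.2,-2.8,10.6,0,0,0],[0.2,-2.8,10.6,0,0,0]]]'

```text
clock: 3.8
eef_pos: [573.3, 316.9, 136.5]
tool_rot: [3.141, 0.004, -0.001]
force: [-0.2, 0.1, 0.4]
width: 85.6
gripper_force: 0.0
```

Request:
send_rows --rows '[[[0,0,0,0,0,0],[0,0,0,0,0,0],[0,0,0,0,0,0],[0,0,0,0,0,0],[0,0,0,0,0,0],[0,0,0,0,0,0],[0,0,0,0,0,0],[0,0,0,0,0,0]]]' --grip 180

```text
clock: 4.6
eef_pos: [575.2, 318.5, 140.2]
tool_rot: [-3.138, -0.002, -0.0]
force: [-0.8, 1.1, 5.9]
width: 48.9
gripper_force: 61.6
```

Request:
send_rows --rows '[[[0,0,-1,0,0,0],[0,0,-2.5,0,0,0],[0,0,-4.5,0,0,0],[0,0,-6.5,0,0,0],[0,0,-8.5,0,0,0],[0,0,-10,0,0,0],[0,0,-11,0,0,0],[0,0,-11,0,0,0]]]'

```text
clock: 5.4
eef_pos: [575.1, 318.0, 250.5]
tool_rot: [-3.139, -0.002, -0.0]
force: [1.2, -0.0, -1.8]
width: 48.8
gripper_force: 62.2
```

Request:
send_rows --rows '[[[0.2,1.5,0,0,0,0],[0.4,4.5,0,0,0,0],[0.6,8,0,0,0,0],[0.8,12,0,0,0,0],[1.0,16,0,0,0,0],[1.2,20,0,0,0,0],[1.4,23.5,0,0,0,0],[1.4,26,0,0,0,0],[1.4,27.2,0,0,0,0],[1.4,27.2,0,0,0,0]]]'

```text
clock: 6.4
eef_pos: [587.9, 42.9, 247.6]
tool_rot: [-3.141, 0.002, -0.004]
force: [-0.6, 0.0, -2.8]
width: 48.7
gripper_force: 62.5
```

```bash
python3 - <<'E'
from h import *
s=snap('scene','scene2'); snap('top','top2')
P=[]
for i in range(4):
    ctrl.get_image('top'); P.append(ctrl.read_state()['eef_pos'])
print(np.round(P,1)); print(ctrl.read_state()['width'])
a=cv2.imread('pics/scene2.png')[90:270,220:420]; b=cv2.imread('pics/top2.png')[130:310,260:460]
cv2.imwrite('pics/c4.png',cv2.resize(np.hstack([a,b]),None,fx=2,fy=2,interpolation=cv2.INTER_CUBIC))
E
```

```text
[[588.2  47.9 247.9]
 [588.3  48.1 248. ]
 [588.3  48.  248.1]
 [588.4  47.7 248.2]]
48.999985580452034
```

View pics/c4.png

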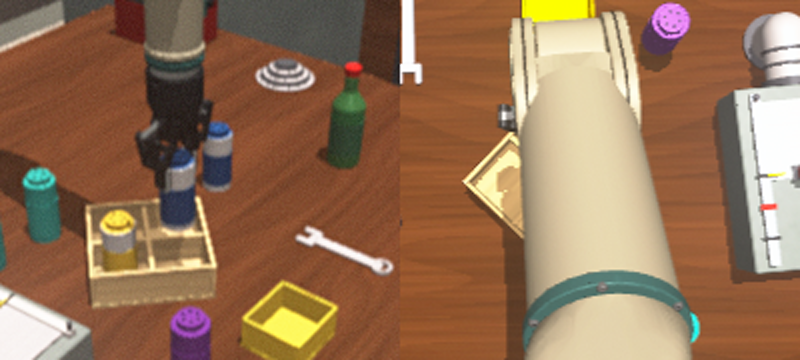

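The tin hangs over the far cell at (588,48). I'll shift it 2 mm and lower it, with floor contact expected about 104 mm down.

Request:
send_rows --rows '[[[0,0.2,1.5,0,0,0],[0,0.2,3,0,0,0],[0,0.2,4.5,0,0,0],[0,0.2,6,0,0,0],[0,0.2,7.5,0,0,0],[0,0.2,8.8,0,0,0],[0,0.2,9.6,0,0,0],[0,0.2,10,0,0,0],[0,0.2,10.2,0,0,0],[0,0.2,10.2,0,0,0]]]'

```text
clock: 7.7
eef_pos: [588.7, 44.0, 146.7]
tool_rot: [-3.14, -0.0, -0.0]
force: [0.5, -0.1, -2.4]
width: 49.0
gripper_force: 62.7
```

Request:
send_rows --rows '[[[0,0,0.1,0,0,0],[0,0,0.2,0,0,0],[0,0,0.3,0,0,0],[0,0,0.3,0,0,0]]]'

```text
clock: 8.1
eef_pos: [589.2, 44.0, 146.1]
tool_rot: [-3.139, -0.002, -0.0]
force: [-3.9, 0.2, 15.9]
width: 49.2
gripper_force: 64.5
```

Floor contact shows as 16 N up. Releasing.

Request:
send_rows --rows '[[[0,0,-0.1,0,0,0],[0,0,-0.1,0,0,0],[0,0,-0.1,0,0,0],[0,0,-0.1,0,0,0],[0,0,-0.1,0,0,0],[0,0,-0.1,0,0,0]]]' --grip 0

```text
clock: 8.7
eef_pos: [588.3, 43.9, 144.1]
tool_rot: [-3.14, 0.001, -0.0]
force: [0.0, -0.3, 0.6]
width: 85.7
gripper_force: 0.0
```

Request:
send_rows --rows '[[[0,0,-1,0,0,0],[0,0,-2.5,0,0,0],[0,0,-4.5,0,0,0],[0,0,-6.5,0,0,0],[0,0,-8.5,0,0,0],[0,0,-10,0,0,0],[0,0,-11,0,0,0],[0,0,-11,0,0,0]]]'

```text
clock: 9.5
eef_pos: [589.2, 43.8, 256.1]
tool_rot: [-3.14, -0.003, -0.0]
force: [0.0, 0.1, 1.2]
width: 85.0
gripper_force: 0.0
```

```bash
python3 - <<'E'
from h import *
s=snap('scene','scene3'); print(np.round(ctrl.read_state()['eef_pos'],1))
im=cv2.cvtColor(s['pixels'],cv2.COLOR_RGB2HSV)
mk=(abs(im[...,0].astype(int)-110)<10)&(im[...,1]>150)&(im[...,2]>60)
mk[:, :290]=0; mk[:,440:]=0; mk[:140]=0; mk[240:]=0
n,l,st,ce=cv2.connectedComponentsWithStats(mk.astype(np.uint8))
print([(st[i].tolist(),np.round(ce[i],1).tolist()) for i in range(1,n) if st[i,4]>15])
for p in [(588.5,45.5,121),(588.5,45.5,6),(475.5,286,115)]: print(np.round(proj(s,p),1))
E
```

```text
[588.6  43.8 254.9]
[([325, 152, 9, 5, 25], [329.5, 154.1])]
[309.1 196.7]
[309.6 228. ]
[327.8 153.7]
```

Request:
send_rows --rows '[[[-0.7,-1.5,0,0,0,0],[-1.9,-4,0,0,0,0],[-3.3,-7,0,0,0,0],[-4.8,-10.5,0,0,0,0],[-6.5,-14,0,0,0,0],[-8.1,-17.5,0,0,0,0],[-9.7,-21,0,0,0,0],[-10.8,-23.2,0,0,0,0],[-11.3,-24.4,0,0,0,0],[-11.3,-24.4,0,0,0,0]]]'

```text
clock: 10.55
eef_pos: [473.8, 290.0, 254.0]
tool_rot: [-3.14, 0.002, 0.004]
force: [-1.2, 0.7, -0.1]
width: 85.4
gripper_force: 0.0
```

```bash
python3 - <<'E'
from h import *
s=snap('scene','scene4'); snap('top','top4')
for i in range(3): ctrl.get_image('top')
print(np.round(ctrl.read_state()['eef_pos'],1))
a=cv2.imread('pics/scene4.png')[90:270,220:420]; b=cv2.imread('pics/top4.png')[130:310,180:380]
cv2.imwrite('pics/c5.png',cv2.resize(np.hstack([a,b]),None,fx=2,fy=2,interpolation=cv2.INTER_CUBIC))
E
```

```text
[476.4 285.9 254.7]
```

View pics/c5.png

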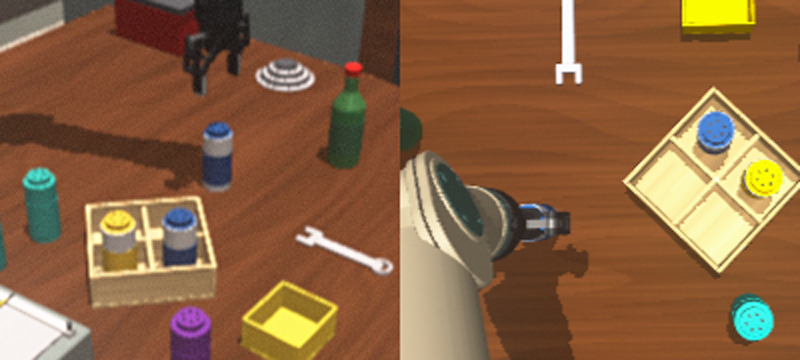

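Tin A stands upright in the far cell, at top-crop (716,130). The gripper hovers over tin B, so I'll go down 116 mm and grip it.

Request:
send_rows --rows '[[[0,-0.1,1.5,0,0,0],[0,-0.1,3.5,0,0,0],[0,-0.1,5.5,0,0,0],[0,-0.1,7.5,0,0,0],[0,-0.1,9,0,0,0],[0,-0.1,10.5,0,0,0],[0,-0.1,11.4,0,0,0],[0,-0.1,11.6,0,0,0],[0,-0.1,11.6,0,0,0]]]'

```text
clock: 11.7
eef_pos: [475.8, 288.4, 138.8]
tool_rot: [-3.14, 0.0, -0.001]
force: [0.1, 0.5, -0.2]
width: 85.6
gripper_force: 0.0
```

Request:
send_rows --rows '[[[0,0,0,0,0,0],[0,0,0,0,0,0],[0,0,0,0,0,0],[0,0,0,0,0,0],[0,0,0,0,0,0],[0,0,0,0,0,0],[0,0,0,0,0,0],[0,0,0,0,0,0]]]' --grip 180

```text
clock: 12.5
eef_pos: [475.9, 289.6, 139.7]
tool_rot: [-3.139, -0.001, 0.0]
force: [-1.3, -0.1, 7.0]
width: 49.1
gripper_force: 61.0
```

Request:
send_rows --rows '[[[0,0,-1,0,0,0],[0,0,-2.5,0,0,0],[0,0,-4.5,0,0,0],[0,0,-6.5,0,0,0],[0,0,-8.5,0,0,0],[0,0,-10,0,0,0],[0,0,-11,0,0,0],[0,0,-11,0,0,0]]]'

```text
clock: 13.3
eef_pos: [475.8, 288.9, 249.9]
tool_rot: [-3.139, -0.001, -0.0]
force: [-0.3, 0.4, -4.2]
width: 49.1
gripper_force: 62.6
```

Request:
send_rows --rows '[[[0.4,1.5,0,0,0,0],[1.2,4,0,0,0,0],[2.2,7.5,0,0,0,0],[3.2,11,0,0,0,0],[4.2,14.5,0,0,0,0],[4.9,17,0,0,0,0],[5.1,18.1,0,0,0,0],[5.1,18.1,0,0,0,0],[5.1,18.1,0,0,0,0],[5.1,18.1,0,0,0,0]]]'

```text
clock: 14.3
eef_pos: [525.9, 109.6, 248.1]
tool_rot: [-3.139, 0.001, 0.003]
force: [-0.3, 0.1, -4.6]
width: 48.6
gripper_force: 62.8
```

Request:
send_rows --rows '[[[0,0,0.5,0,0,0],[0,0,2,0,0,0],[0,0,3.5,0,0,0],[0,0,5,0,0,0],[0,0,6.5,0,0,0],[0,0,8,0,0,0],[0,0,9.2,0,0,0],[0,0,9.8,0,0,0],[0,0,10.1,0,0,0],[0,0,10.1,0,0,0]]]'

```text
clock: 15.3
eef_pos: [526.5, 108.1, 147.3]
tool_rot: [-3.14, 0.0, -0.0]
force: [0.2, -0.1, -3.5]
width: 48.5
gripper_force: 62.9
```

Request:
send_rows --rows '[[[0,0,0.1,0,0,0],[0,0,0.2,0,0,0],[0,0,0.3,0,0,0],[0,0,0.3,0,0,0]]]'

```text
clock: 15.7
eef_pos: [527.0, 108.0, 145.7]
tool_rot: [-3.139, -0.001, -0.0]
force: [-1.7, 0.4, 5.1]
width: 48.6
gripper_force: 63.9
```

Contact shows as about 8 N. Release and lift.

Request:
send_rows --rows '[[[0,0,0.05,0,0,0],[0,0,0.05,0,0,0],[0,0,0.05,0,0,0],[0,0,0,0,0,0],[0,0,0,0,0,0],[0,0,0,0,0,0],[0,0,0,0,0,0]]]' --grip 0

```text
clock: 16.4
eef_pos: [526.4, 107.9, 144.4]
tool_rot: [-3.14, 0.0, -0.0]
force: [-1.3, -0.6, 0.3]
width: 85.4
gripper_force: 0.0
```

Request:
send_rows --rows '[[[0,0,-1,0,0,0],[0,0,-2.5,0,0,0],[0,0,-4.5,0,0,0],[0,0,-6.5,0,0,0],[0,0,-8.5,0,0,0],[0,0,-10.5,0,0,0],[0,0,-12,0,0,0],[0,0,-12,0,0,0]]]'

```text
clock: 17.2
eef_pos: [527.6, 107.9, 267.0]
tool_rot: [-3.139, -0.005, -0.0]
force: [0.2, -0.1, -0.6]
width: 85.5
gripper_force: 0.0
```

Request:
send_rows --rows '[[[0,2,0,0,0,-0.1],[0,5.5,0,0,0,-0.24],[0,10,0,0,0,-0.38],[0,14.5,0,0,0,-0.52],[0,19,0,0,0,-0.66],[0,23.5,0,0,0,-0.8],[0,28,0,0,0,-0.94],[0,32.5,0,0,0,-1.08],[0,36.5,0,0,0,-1.22],[0,39.3,0,0,0,-1.36]]]'

```text
clock: 18.2
eef_pos: [525.1, -288.9, 262.9]
tool_rot: [-3.14, -0.001, 1.362]
force: [0.3, -0.5, -0.2]
width: 85.0
gripper_force: 0.0
```

Request:
send_rows --rows '[[[0,0,0,0,0,-0.12],[0,0,0,0,0,-0.24],[0,0,0,0,0,-0.28],[0,0,0,0,0,-0.28],[0,0,0,0,0,-0.28]]]'

```text
clock: 18.7
eef_pos: [526.1, -285.2, 263.3]
tool_rot: [-3.141, -0.002, 1.639]
force: [0.9, 0.6, 0.1]
width: 85.4
gripper_force: 0.0
```

```bash
python3 - <<'E'
from h import *
s=snap('scene','scene5'); t=snap('top','top5')
for i in range(3): ctrl.get_image('top')
st=ctrl.read_state(); print(np.round(st['eef_pos'],1),np.round(st['tool_rot'],3))
a=cv2.imread('pics/scene5.png')[150:350,140:340]; b=cv2.imread('pics/top5.png')[120:320,280:480]
cv2.imwrite('pics/c6.png',cv2.resize(np.hstack([a,b]),None,fx=2,fy=2,interpolation=cv2.INTER_CUBIC))
c,sn=np.cos(.07),np.sin(.07)
for x0,y0 in [(528,-285)]: # predicted handle top corners, scene crop px
  print([np.round((np.array(proj(s,(x0+c*a-sn*b,y0+sn*a+c*b,156)))-[140,150])*2).tolist() for a in(-7,7) for b in(-23,23)])
E
```

```text
[ 526.4 -285.1  263.8] [-3.141e+00 -2.000e-03  1.640e+00]
[[105.0, 186.0], [134.0, 165.0], [113.0, 191.0], [142.0, 169.0]]
```

View pics/c6.png

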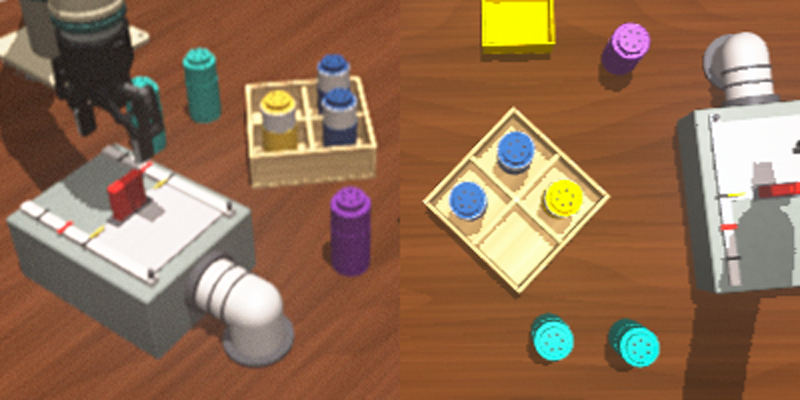

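Both blue tins stand in their cells, at top-crop (515,152) and (468,200). The shutter handle is under the gripper, at scene-crop (125,192). Descending to grip it.

Request:
send_rows --rows '[[[0,0.15,1,0,0,0],[0,0.15,2.5,0,0,0],[0,0.15,4,0,0,0],[0,0.15,5.2,0,0,0],[0,0.15,6,0,0,0],[0,0.15,6.5,0,0,0],[0,0.15,6.5,0,0,0]]]'

```text
clock: 19.65
eef_pos: [527.7, -284.9, 198.1]
tool_rot: [-3.141, -0.002, 1.64]
force: [0.6, 0.7, 0.7]
width: 85.6
gripper_force: 0.0
```

Request:
send_rows --rows '[[[0,0,0,0,0,0],[0,0,0,0,0,0],[0,0,0,0,0,0],[0,0,0,0,0,0],[0,0,0,0,0,0],[0,0,0,0,0,0],[0,0,0,0,0,0],[0,0,0,0,0,0],[0,0,0,0,0,0],[0,0,0,0,0,0]]]' --grip 255

```text
clock: 20.65
eef_pos: [528.6, -285.1, 199.3]
tool_rot: [3.14, -0.001, 1.64]
force: [4.4, 0.0, 4.0]
width: 13.0
gripper_force: 60.3
```

```bash
python3 - <<'E'
from h import *
for i in range(4): ctrl.get_image('top')
s=ctrl.read_state(); print({k:np.round(s[k],3) for k in('clock','eef_pos','tool_rot','force','width','gripper_force')})
E
```

```text
{'clock': np.float64(20.85), 'eef_pos': array([ 528.394, -285.085,  199.274]), 'tool_rot': array([ 3.14e+00, -1.00e-03,  1.64e+00]), 'force': array([4.321, 0.166, 5.004]), 'width': np.float64(13.223), 'gripper_force': np.float64(60.576)}
```

Request:
send_rows --rows '[[[0,-0.3,0,0,0,0],[0,-0.8,0,0,0,0],[0,-1.4,0,0,0,0],[0,-2.0,0,0,0,0],[0,-2.6,0,0,0,0],[0,-3.2,0,0,0,0],[0,-3.7,0,0,0,0],[0,-4.0,0,0,0,0],[0,-4.0,0,0,0,0],[0,-4.0,0,0,0,0]]]'

```text
clock: 21.85
eef_pos: [489.9, -287.8, 199.3]
tool_rot: [3.137, -0.001, 1.64]
force: [8.7, -0.7, 1.9]
width: 12.9
gripper_force: 60.0
```

```bash
python3 - <<'E'
from h import *
t=snap('top','top6'); sc=snap('scene','scene6')
for i in range(4): ctrl.get_image('top')
s=ctrl.read_state(); print({k:np.round(s[k],3) for k in('clock','eef_pos','tool_rot','force','width','gripper_force')})
a=cv2.imread('pics/scene6.png')[190:310,140:270]; b=cv2.imread('pics/top6.png')[160:280,410:540]
cv2.imwrite('pics/c7.png',cv2.resize(np.hstack([a,b]),None,fx=3,fy=3,interpolation=cv2.INTER_CUBIC))
E
```

```text
{'clock': np.float64(22.15), 'eef_pos': array([ 490.015, -287.812,  199.292]), 'tool_rot': array([ 3.137e+00, -1.000e-03,  1.640e+00]), 'force': array([ 8.785, -0.396,  1.944]), 'width': np.float64(13.467), 'gripper_force': np.float64(60.008)}
```

View pics/c7.png

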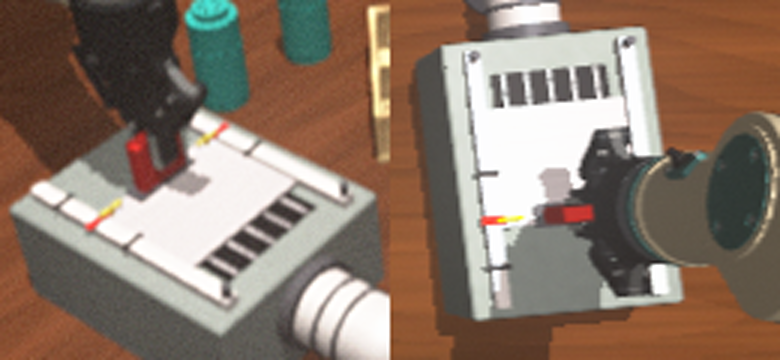

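The yellow pointers stand at the red marks, at top-crop (510,217) against (494,220). The 8.8 N force matches the spring at half travel. One small nudge, then I'll hand in.

Request:
send_rows --rows '[[[0,-0.1,0,0,0,0],[0,-0.1,0,0,0,0],[0,-0.1,0,0,0,0],[0,-0.1,0,0,0,0],[0,-0.1,0,0,0,0],[0,-0.1,0,0,0,0]]]'

```text
clock: 22.75
eef_pos: [489.2, -287.8, 199.3]
tool_rot: [3.137, -0.001, 1.64]
force: [8.8, 0.4, 1.1]
width: 13.0
gripper_force: 60.0
```

```bash
python3 -c "
from cell import ctrl
s=ctrl.read_state(); print(s['eef_pos'],s['force'],s['gripper_force']); print(ctrl.finish_job())"
```

```text
[ 489.22052277 -287.84608592  199.29223351] [8.79926715 0.36379028 1.06277821] 59.98722195625305
the job is handed in; nothing more can be done
None
```

I handed the job in at about 23 s: both blue tins stand in free crate cells, and the gripper is holding the shutter at the red half-open marks (about 39 mm of travel, 8.8 N); the hand-in call returned no verdict.

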